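# Bring the soap dish under the hold-down in the wash-ledge tray

## Task

In the steel tray on the tiled wash ledge, slide the dishes about, using the one empty place, until the soap dish with the slatted floor sits squarely in the home place: the place beside the grey locking collar. Then twist the collar a quarter turn clockwise until it clicks locked with its tongue over the soap dish. Keep all five dishes flat in the tray, never lifted out, and leave the cup, the jar and the brush where they stand.

Things in the scene. Friction and masses are not known exactly. Their poses are not given: they have to be found in the camera images.
- tray: Fixed steel tray, outside 188 (its x) by 276 mm (its y), inside 176 x 264; floor 6 mm thick, rim 24 mm high, no dividers. Six dish places at 88 mm pitch: centres at tray x = -44 or +44, tray y = -88, 0 or +88 mm. Five dishes, one place empty; the arrangement differs each time (soap dish never starts at home). Origin: centre of the underside, on the ledge; z up.
- home (a point): Home place: centre of the corner place beside the collar, at tray x = -44, y = +88 mm, on the tray floor (6 mm above the ledge); axes as the tray's.
- soap_dish: Green plastic soap dish, the only one with a drained floor: five slats along its x, 8 mm wide with 6 mm slots. Open on top, inside 74 mm square: shut fingers lowered inside drag it by its walls; pushed near the rim it may tip. 84 mm square with 12 mm cut-off corners, 36 mm high, walls and floor 5 mm thick, about 160 g; origin: centre of its underside; axes start parallel to the tray's.
- dish_a: Plain green plastic dish like the soap dish but with a solid flat floor; 84 mm square with 12 mm cut-off corners, 36 mm high, walls and floor 5 mm thick, about 160 g; origin: centre of its underside; axes start parallel to the tray's.
- dish_b: Plain green plastic dish like the soap dish but with a solid flat floor; 84 mm square with 12 mm cut-off corners, 36 mm high, walls and floor 5 mm thick, about 160 g; origin: centre of its underside; axes start parallel to the tray's.
- dish_c: Plain green plastic dish like the soap dish but with a solid flat floor; 84 mm square with 12 mm cut-off corners, 36 mm high, walls and floor 5 mm thick, about 160 g; origin: centre of its underside; axes start parallel to the tray's.
- dish_d: Plain green plastic dish like the soap dish but with a solid flat floor; 84 mm square with 12 mm cut-off corners, 36 mm high, walls and floor 5 mm thick, about 160 g; origin: centre of its underside; axes start parallel to the tray's.
- collar (a joint): Turn of the grey locking collar beside the home place, rad: 0 unlocked (tongue along tray +x), 1.571 locked (tongue along tray -y, over the soap dish's rim). Grows clockwise seen from above; stops at 0 and 1.571. From 1.2 rad a sprung brass nib resists (under 0.15 N m) up to 1.42 rad; past that it snaps the released collar on to 1.571. Released earlier it is not locked.
- collar_grip (a point): On the collar's vertical axis (tray x = -44, y = +170 mm), 72 mm above the ledge, mid upright grip fin. Fin 60 mm long, 14 mm thick, 58 to 84 mm above the ledge, along this point's x axis, which is also the way the tongue points. Below it the collar is a disc of 26 mm radius, 46 to 58 mm above the ledge.
- tongue_tip (a point): Middle of the end of the collar's tongue, 62 mm from its axis; the tongue is 22 mm wide, 8 mm thick, its underside 46 mm above the ledge, 4 mm clear above the dishes' rims. On the other side, 42 to 58 mm from the axis along tray +y, stands the fixed click housing, 22 mm wide, 56 mm high.
- cup: Bystander: open stainless steel cup, 72 mm across the rim, 90 mm high; origin: centre of its underside.
- jar: Bystander: empty open glass jar, 80 mm across, 110 mm high; origin: centre of its underside.
- brush: Bystander: blue scrub brush lying bristles down, 160 mm (its x) by 55 mm, 38 mm high; origin: centre of its underside.
Mind the look-alikes: they are no part of the job. Leave any blue look-alike of the dish_b alone. Leave any purple look-alike of the dish_d alone.

How it is judged:
By the outcome, as a careful person would: the job done as asked, in the order asked, and still so for the second after the job is handed in, with the robot touching nothing.
It also fails if it takes over 72 s, if anything falls off the work surface, if the arm or the gripper's body presses on something with over 40 N, if the wrist force passes 120 N, or if a joint passes its speed limit or range.

## Robot

A 7-joint arm with a two-finger parallel gripper is mounted at the origin on the work surface. World frame = base frame: x ahead of the robot, y to its left, z up, the work surface at z = 0. Lengths are in m, angles in rad, forces in N, time in s.
With the tool pointing down it reaches from about 0.4 to 0.85 m from the base axis. Payload 10.4 kg.
Tool frame: the origin (TCP) lies on the centre line of the jaws, within the pads' length; the fingertips stand 8 mm ahead of it and the grasp point (between the pads) lies 11 mm behind it (r.finger_overhang is the distance from the TCP to the fingertips, in m); z points along the fingers, y is the line along which they close (so a half turn about z gives the same grasp; the last joint's range is limited). The gripper opens to 87 mm and grips with 3 to 60 N. Pads are 19 mm wide; open, the fingers measure 117 mm over their backs; the gripper's body (75 mm by 190 mm) begins 51 mm behind the grasp point.
Start: joints at [-1.196, 0.332, -0.065, 1.46, 0.022, 1.35, -0.088], TCP at [0.242, 0.576, 0.193] pointing down, gripper open.
Joint ranges: [-2.6, 2.6], [-0.5, 2.12], [-1.47, 1.34], [0.16, 2.42], [-1.27, 4.41], [0.06, 2.06], [-2.6, 2.6]. Speed limits (rad/s): [2.22, 2.22, 2.79, 2.79, 3.14, 3.14, 3.14].

## Interface

Orientations are given as a unit quaternion [x, y, z, w].
In Python, from bench import r, vision gives the robot as it stands.
- The arm moves only by the tool drive_tool, never from a script. Its argument "series" is a list of rows, each a list of 2 entries, a list of its own where there are three numbers: the shift along the world's x, y, z in cm, then the turn about the world's z in degrees. A call has exactly 10 rows; each row shifts and turns the commanded pose from where the row before left it; what a row does not reach is not made up. A row lasts 1/8 s, in which the tool goes at most 62.5 mm and 10.7 degrees, less where a joint would pass 70% of its speed; a pose out of reach is approached as far as the arm can. A call with a gripper value outside its range is refused whole. "hand" is the closure, from 0 (fully open) to 1 (shut), set as the call begins (left out, the last holds). The fingers move at their own pace and stop on an object; "newtons" is the grip in N (left out, the last holds). Time passes only in rows, so rows that do not move let the fingers close, or fill a call up. It gives the time, the measured TCP pose, the force, the opening and the grip force at its end, in the units of the state.
- r.read_state(): the state, without advancing time (a new reading comes with each control period).
- vision.camera(name): name is "scene" or "top"; returns a dict with "color" (480x640x3 uint8, red, green, blue), "intrinsics" (3x3 intrinsics, pixels), "R" (3x3) and "t" (3): a world point X has camera coordinates R X + t. Camera axes: x right, y down, z forward; pixel columns grow to the right and rows downward; lengths in m; the calibration is good to about 2 mm. A picture is of the moment at which its call begins. There is no depth.
- r.close_job(): hands the job in; it is judged then, once.
The state is a dict: "time": time; "joint_positions": joint angles; "joint_vel": joint speeds; "joint_torque": joint torques, N m; "ee_pos": TCP position; "eef_rot": TCP orientation; "ft_force": force on the tool from outside, world axes, zero at the start; "torque": the same for the moment, N m; "width": finger opening in m; "grip_force": force on a finger pad.
Only numpy, scipy, OpenCV 4.12 (cv2) and the standard library are available. Lean on these libraries where they do the work, as an engineer would, in place of code of your own. Each camera call takes 0.05 s, during which the arm holds its last target. There are 200 camera calls.

## Working session

There is one attempt and no reset: what is moved stays moved. The work goes in short steps, Python scripts to look and compute and a tool call to move; the robot and the scene stay as the last step left them, time stands still between calls to the robot, and variables do not carry over. Pictures are saved under pics/ and viewed, at most 10 in all, crops included, and the job is handed in when it is done.

Besides the shell and the picture viewer there is one more tool, called after ">>>" as name(argument=value, ...) on one line, values as JSON. drive_tool: Moves the arm, as the interface text tells. Its arguments: {"type":"object","properties":{"series":{"type":"array"},"hand":{"type":"number"},"newtons":{"type":"number"}},"required":["series"]}

```bash
mkdir -p pics; ls
python3 - <<'E'
from bench import r, vision
import cv2,json
for n in ("top","scene"):
    c=vision.camera(n); cv2.imwrite(f"pics/{n}0.png",c["color"][:,:,::-1])
    print(n,c["intrinsics"],c["R"],c["t"])
print(r.read_state()); print(r.finger_overhang)
E
```

```text
pics
top [[537.63719963   0.         323.80365673]
 [  0.         537.63719963 231.48409794]
 [  0.           0.           1.        ]] [[-0.0149291  -0.99984081  0.00977161]
 [-0.98591972  0.01309199 -0.16670604]
 [ 0.16655157 -0.01212279 -0.98595822]] [0.00311108 0.52574474 1.01096429]
scene [[493.405705     0.         312.93249082]
 [  0.         493.405705   229.49907511]
 [  0.           0.           1.        ]] [[-0.52203175  0.85280857 -0.01415578]
 [ 0.73854743  0.44366227 -0.50765292]
 [-0.42665038 -0.27546566 -0.86144537]] [ 0.28846927 -0.37987359  1.28487705]
{'time': 0.1, 'joint_positions': array([-1.19560442,  0.33279931, -0.06471172,  1.46085058,  0.02163489,
        1.34989333, -0.08848377]), 'joint_vel': array([ 0.00161043, -0.0028474 , -0.00051279, -0.00163673,  0.00183002,
        0.00011175,  0.00102354]), 'joint_torque': array([ 2.33560422e-04, -6.24541926e+01,  2.38630828e-02, -3.90718532e+01,
       -6.13969518e-02,  3.64821951e-02,  4.40275358e-05]), 'ee_pos': array([0.24197826, 0.57584684, 0.19254263]), 'eef_rot': array([ 1.97560640e-01,  9.80290467e-01, -6.21709641e-04, -8.11672424e-05]), 'ft_force': array([ 0.12251544, -0.35807166, -0.88144973]), 'torque': array([ 0.01784673,  0.03175591, -0.01558584]), 'grip_force': 0.0, 'width': 0.08715583843941958}
0.008
```

View pics/top0.png

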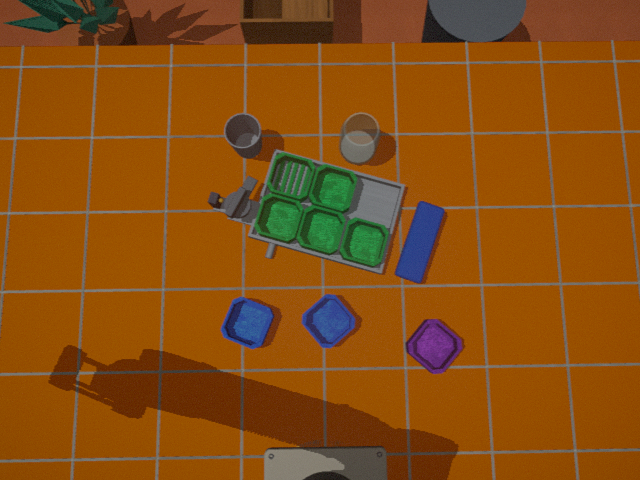

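View pics/scene0.png

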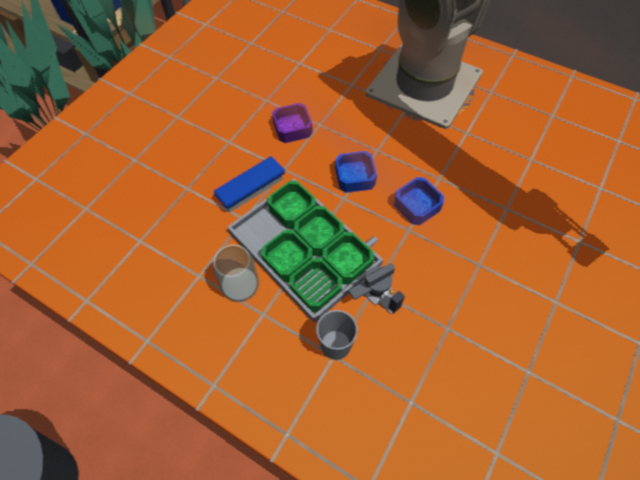

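The soap dish (slatted) is at top (292,177). Home is beside the collar at (279,219) and is filled by a plain dish. The empty place is at (378,200). The blue dishes at (248,322) and (329,320) and the purple one at (434,346) are look-alikes to leave alone. I'll zoom in to confirm the soap dish and measure.

Run:
```python
import cv2
a=cv2.imread("pics/top0.png")[105:290,195:450]
cv2.imwrite("pics/c1.png",cv2.resize(a,None,fx=3.1,fy=3.1,interpolation=cv2.INTER_CUBIC))
```

```text
(no output)
```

View pics/c1.png

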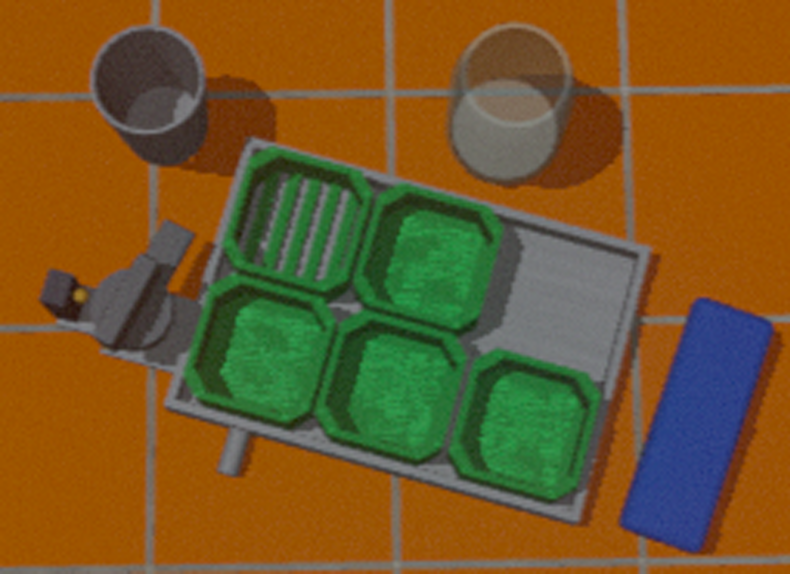

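The crop confirms the slatted dish at (297,220), the top-left place. The tray rim corners are at about (250,139), (650,248), (580,522) and (167,405). The empty place is top right, the collar is at (130,310), and the cup and jar stand above the tray.

```bash
cat > h.py <<'E'
import numpy as np
from bench import r, vision
from scipy.optimize import least_squares
def unproj(c,uv,z):
    d=c["R"].T@np.linalg.solve(c["intrinsics"],[*uv,1]); o=-c["R"].T@c["t"]
    return o+d*(z-o[2])/d[2]
T=None
def tray2w(p,pose):
    x,y,a=pose; return np.array([x+np.cos(a)*p[0]-np.sin(a)*p[1], y+np.sin(a)*p[0]+np.cos(a)*p[1]])
E
python3 - <<'E'
from h import *
c=vision.camera("top")
f=lambda u,v:(195+(u+.5)/3.1-.5,105+(v+.5)/3.1-.5)
obs=[((.094,.138),(250,139)),((.094,-.138),(650,248)),((-.094,-.138),(580,522)),((-.094,.138),(167,405))]
W=[(p,unproj(c,f(*q),.024)[:2]) for p,q in obs]
s=least_squares(lambda z:np.concatenate([tray2w(p,z)-w for p,w in W]),[.6,0,-.2])
P=s.x; print("pose",P,np.degrees(P[2]),"res mm",s.fun*1e3)
np.save("pose.npy",P)
g=lambda q,z:print(q,unproj(c,f(*q),z))
inv=lambda w:tray2w(w[:2]-tray2w((0,0),P),(0,0,-P[2]))
for n,q,z in [("S",(297,220),.042),("A",(428,258),.042),("B",(262,350),.042),("C",(391,388),.042),("D",(526,424),.042),("finmid",(140,297),.084),("cup rim",(148,80),.09),("jar rim",(516,74),.11)]:
    w=unproj(c,f(*q),z); print(n,w.round(4),(inv(w)*1e3).round(1))
for n,p in dict(S=(.044,.088),A=(.044,0),E=(.044,-.088),H=(-.044,.088),C=(-.044,0),D=(-.044,-.088),col=(-.044,.17)).items(): print(n,tray2w(p,P).round(4))
from scipy.spatial.transform import Rotation as Ro
print(Ro.from_quat(r.read_state()["eef_rot"]).as_matrix().round(3))
E
```

```text
pose [ 0.57305265 -0.01237143 -0.28864595] -16.538194878089964 res mm [ 1.43625029  0.77758054  0.37371146 -1.67402775 -0.63880048 -0.04229903
 -1.17116128  0.93874623]
S [0.6403 0.0607 0.042 ] [43.7 89.1]
A [ 0.614  -0.0234  0.042 ] [42.4  1. ]
B [0.5551 0.0833 0.042 ] [-44.4  86.6]
C [0.5295 0.0015 0.042 ] [-45.7   0.9]
D [ 0.5052 -0.0836  0.042 ] [-44.7 -87.5]
finmid [0.581  0.1551 0.084 ] [-40.1 162.8]
cup rim [0.7182 0.1508 0.09  ] [ 92.7 197.7]
jar rim [ 0.7121 -0.0774  0.11  ] [151.8 -22.7]
S [0.6403 0.0595]
A [ 0.6152 -0.0249]
E [ 0.5902 -0.1093]
H [0.5559 0.0845]
C [5.309e-01 2.000e-04]
D [ 0.5058 -0.0842]
col [0.5793 0.1631]
[[-0.922  0.387 -0.   ]
 [ 0.387  0.922 -0.001]
 [-0.    -0.001 -1.   ]]
```

>>> drive_tool(series=[[[2.4,-5.4,0],2.1],[[2.4,-5.4,0],2.1],[[2.4,-5.4,0],2.1],[[2.4,-5.4,0],2.1],[[2.4,-5.4,0],2.1],[[2.4,-5.4,0],2.1],[[2.4,-5.4,0],2.1],[[2.4,-5.4,0],2.1],[[2.4,-5.4,-2],2.1],[[2.4,-5.4,-2],2.4]], hand=1, newtons=20)

```text
time: 1.4
ee_pos: [0.4827, 0.0345, 0.1531]
eef_rot: [0.012, 1.0, 0.0, 0.001]
ft_force: [1.0, 1.0, -0.8]
width: 0.0017
grip_force: 0.0
```

>>> drive_tool(series=[[[0.8,-4,0],0],[[0.8,-4,0],0],[[0.7,-3.9,-1],0],[[0,0,-4],0],[[0,0,-3],0],[[0,0,-2],0],[[0,0,-1.5],0],[[0,0,-1],0],[[0,0,0],0],[[0,0,0],0]])

```text
time: 2.65
ee_pos: [0.5056, -0.0828, 0.0289]
eef_rot: [0.013, 1.0, 0.0, 0.0]
ft_force: [-0.5, -0.1, 0.8]
width: 0.0006
grip_force: 0.0
```

Run:
```python
from bench import r, vision
import cv2
a=vision.camera("scene")["color"][130:330,170:440,::-1]
cv2.imwrite("pics/s1.png",cv2.resize(a,None,fx=2.9,fy=2.9,interpolation=cv2.INTER_CUBIC))
```

```text
(no output)
```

View pics/s1.png

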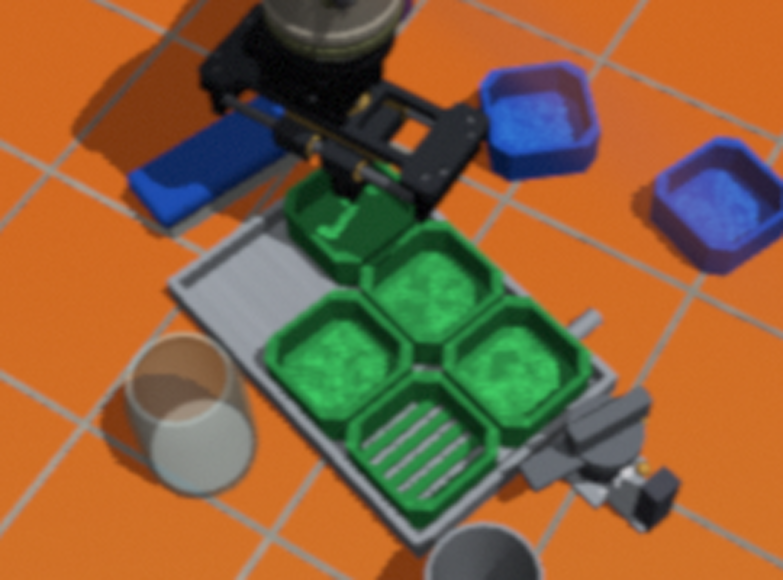

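The fingers are inside D and the gripper body's long side lies along the closing line. The jar at (195,410) is well clear of it. Next I push D along tray +x.

>>> drive_tool(series=[[[1.2,-0.36,0],0],[[1.2,-0.36,0],0],[[1.2,-0.36,0],0],[[1.2,-0.36,0],0],[[1.2,-0.36,0],0],[[1.2,-0.36,0],0],[[1.2,-0.36,0],0],[[1.2,-0.36,0],0],[[1.1,-0.31,0],0],[[0,0,0],0]])

```text
time: 3.95
ee_pos: [0.6127, -0.1149, 0.0281]
eef_rot: [0.013, 1.0, -0.0, 0.0]
ft_force: [-0.2, -0.1, -1.0]
width: 0.0005
grip_force: 0.0
```

```bash
cat >> h.py <<'E'
import cv2
P=np.load("pose.npy")
inv=lambda w:tray2w(np.asarray(w)[:2]-tray2w((0,0),P),(0,0,-P[2]))
def rectify(name,z=.042):
    "picture of plane z in tray coords, 2 px/mm; x up, y left, tray +-140 y, +-100 x"
    c=vision.camera(name)
    src=[(.1,.14),(.1,-.14),(-.1,-.14),(-.1,.14)]
    px=[]
    for p in src:
        X=np.array([*tray2w(p,P),z]); q=c["intrinsics"]@(c["R"]@X+c["t"]); px.append(q[:2]/q[2])
    H=cv2.getPerspectiveTransform(np.float32(px),np.float32([(0,0),(560,0),(560,400),(0,400)]))
    im=cv2.warpPerspective(c["color"][:,:,::-1],H,(560,400))
    for v in (88,0,-88): cv2.line(im,(280-2*v,0),(280-2*v,399),(255,255,255),1)
    for v in (44,-44): cv2.line(im,(0,200-2*v),(559,200-2*v),(255,255,255),1)
    return im
def tool():
    s=r.read_state(); print("t",s["time"],"tray mm",(inv(s["ee_pos"])*1e3).round(1),"z",s["ee_pos"][2].round(4),"F",s["ft_force"].round(1))
E
python3 - <<'E'
from h import *
tool(); cv2.imwrite("pics/r1.png",np.vstack([rectify("scene")]))
E
```

```text
t 3.95 tray mm [ 67.2 -87. ] z 0.0281 F [-0.2 -0.1 -1. ]
```

View pics/r1.png

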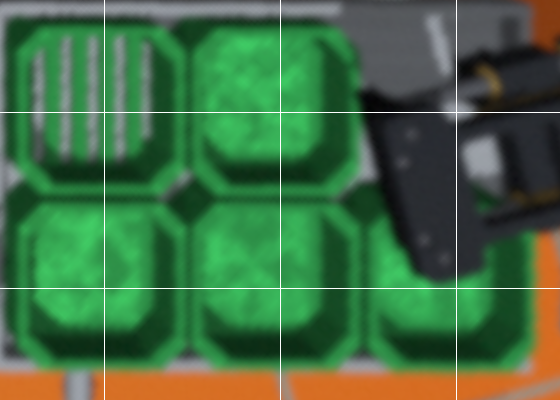

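The rectified view still shows a dish at the bottom-right place (450,290), which is odd given the tool's position. I'll check with the top camera before moving again.

Run:
```python
from h import *
tool(); a=vision.camera("top")["color"][105:290,195:450,::-1]; b=vision.camera("scene")["color"][130:330,170:440,::-1]
R=lambda x:cv2.resize(x,(400,290),interpolation=cv2.INTER_CUBIC)
cv2.imwrite("pics/r2.png",np.hstack([R(a),R(b)]))
```

```text
t 4.0 tray mm [ 66.7 -87.1] z 0.0281 F [-0.3 -0.3 -0.3]
```

View pics/r2.png

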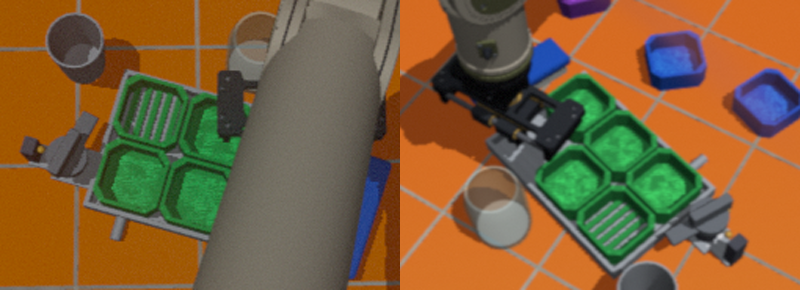

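Run:
```python
from h import *
c=vision.camera("scene"); s=r.read_state()
def pj(X): q=c["intrinsics"]@(c["R"]@np.array(X)+c["t"]); return q[:2]/q[2]
im=c["color"][:,:,::-1].copy(); im0=im
x0,y0=170,130; f=5
def crop(im,n): return cv2.resize(im[150:270,195:355],None,fx=f,fy=f,interpolation=cv2.INTER_CUBIC)
o=crop(im,0)
e=s["ee_pos"]
for dz,col in ((-.008,(0,0,255)),(.011,(255,0,0)),(.062,(255,0,255))):
    p=(pj(e+[0,0,dz])-[195,150])*f; cv2.circle(o,tuple(int(v) for v in p),5,col,-1)
for P0 in [(-.044,-.088)]:
    for dx,dy in((.042,.042),(.042,-.042),(-.042,-.042),(-.042,.042)):
        p=(pj([*tray2w((P0[0]+dx,P0[1]+dy),P),.042])-[195,150])*f; cv2.circle(o,tuple(int(v) for v in p),4,(255,255,0),-1)
cv2.imwrite("pics/r3.png",o)
```

```text
(no output)
```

View pics/r3.png

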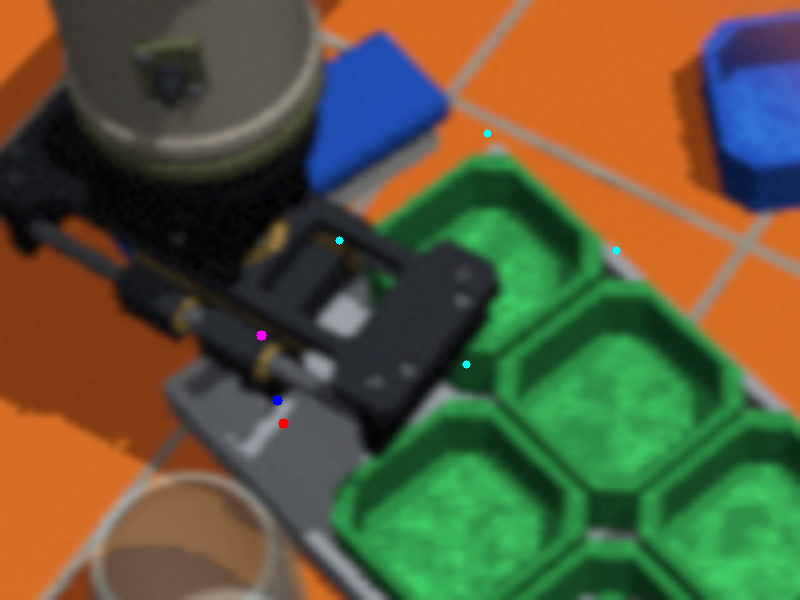

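The red dot marks the predicted fingertip, but no finger shows there. The body looks higher than the reported pose implies, so I'll triangulate the gripper's end bracket from both views.

Run:
```python
from h import *
A=vision.camera("top");B=vision.camera("scene")
def tri(a,b):
    M=[c["intrinsics"]@np.c_[c["R"],c["t"]] for c in (A,B)]
    X=cv2.triangulatePoints(*M,np.float64(a).reshape(2,1),np.float64(b).reshape(2,1))[:,0]; X=X[:3]/X[3]
    e=[(m@[*X,1])[:2]/(m@[*X,1])[2]-q for m,q in zip(M,(a,b))]
    return X.round(4),(inv(X)*1e3).round(1),np.round(e,1)
t=lambda u,v:(195+u/1.569,105+v/1.569); s=lambda u,v:(195+u/5,150+v/5)
print(tri(t(230,105),s(425,325)))
# top-left view: far(+x) end, near(-x) end of bracket
print(tri(t(230,72),s(360,385)));print(tri(t(230,137),s(475,262)))
for n,a,b in [("soap centre",(291,176),None)]:
    pass
tool(); print(r.read_state()["eef_rot"], r.read_state()["joint_positions"].round(3))
```

```text
(array([ 0.6112, -0.0341,  0.1636]), array([ 42.7, -10. ]), array([[-1. ,  0.5],
       [-1.3, -0.2]]))
(array([ 0.6476, -0.0354,  0.172 ]), array([78. , -0.8]), array([[-0.5,  0.3],
       [-0.7, -0.1]]))
(array([ 0.5758, -0.0344,  0.1584]), array([  8.9, -20.4]), array([[-0.6,  0.3],
       [-0.7, -0.1]]))
t 4.25 tray mm [ 66.3 -86.9] z 0.0283 F [-0.3  0.3  0.3]
[ 1.30044595e-02  9.99915429e-01  1.33282637e-04 -3.59569859e-05] [-0.281  0.502  0.508  1.669 -0.275  1.042  1.859]
```

>>> drive_tool(series=[[[0,0,-0.2],0],[[0,0,-0.2],0],[[0,0,-0.2],0],[[0,0,-0.2],0],[[0,0,-0.1],0],[[0,0,-0.1],0],[[0,0,-0.1],0],[[0,0,0],0],[[0,0,0],0],[[0,0,0],0]])

```text
time: 5.5
ee_pos: [0.6121, -0.1147, 0.0173]
eef_rot: [0.013, 1.0, 0.0, 0.0]
ft_force: [0.3, 0.5, 0.2]
width: 0.0004
grip_force: 0.0
```

Run:
```python
from h import *
tool()
im=vision.camera("scene")["color"][150:270,195:355,::-1]
c=vision.camera("scene"); e=r.read_state()["ee_pos"]
def pj(X): q=c["intrinsics"]@(c["R"]@np.array(X)+c["t"]); return ((q[:2]/q[2]-[195,150])*5).round()
print("tip",pj(e-[0,0,.008]))
print([ (h,pj([e[0],e[1],h])) for h in (.05,.1,.15)])
g=cv2.resize(im,None,fx=5,fy=5,interpolation=cv2.INTER_CUBIC)
g=np.clip((g/255.)**.5*255,0,255).astype(np.uint8)
cv2.imwrite("pics/r4.png",g[150:550,0:560])
```

```text
t 5.5 tray mm [ 66.6 -87. ] z 0.0173 F [0.3 0.5 0.2]
tip [286. 437.]
[(0.05, array([274., 388.])), (0.1, array([258., 323.])), (0.15, array([241., 251.]))]
```

View pics/r4.png

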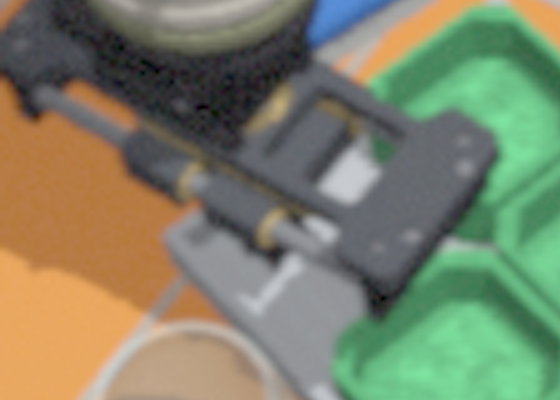

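The fingers seem to end well above the reported tip, around z≈0.035, which explains why they passed over the rim. I'll feel for the tray floor in small steps.

>>> drive_tool(series=[[[0,0,-0.1],0],[[0,0,-0.1],0],[[0,0,-0.1],0],[[0,0,-0.1],0],[[0,0,-0.1],0],[[0,0,-0.1],0],[[0,0,0],0],[[0,0,0],0],[[0,0,0],0],[[0,0,0],0]])

```text
time: 6.85
ee_pos: [0.6121, -0.1147, 0.0113]
eef_rot: [0.013, 1.0, 0.0, 0.0]
ft_force: [0.0, 0.1, 0.8]
width: 0.0003
grip_force: 0.0
```

>>> drive_tool(series=[[[0,0,-0.1],0],[[0,0,-0.1],0],[[0,0,-0.1],0],[[0,0,-0.1],0],[[0,0,-0.1],0],[[0,0,-0.1],0],[[0,0,-0.1],0],[[0,0,-0.1],0],[[0,0,0],0],[[0,0,0],0]])

```text
time: 8.1
ee_pos: [0.6121, -0.1147, 0.0033]
eef_rot: [0.013, 1.0, 0.0, -0.0]
ft_force: [0.6, 0.4, 0.7]
width: 0.0006
grip_force: 0.0
```

>>> drive_tool(series=[[[0,0,-0.1],0],[[0,0,-0.1],0],[[0,0,-0.1],0],[[0,0,-0.1],0],[[0,0,-0.1],0],[[0,0,-0.1],0],[[0,0,-0.1],0],[[0,0,-0.1],0],[[0,0,0],0],[[0,0,0],0]])

```text
time: 9.35
ee_pos: [0.6121, -0.1147, -0.0047]
eef_rot: [0.013, 1.0, 0.0, 0.0]
ft_force: [0.6, 0.2, -1.0]
width: -0.0002
grip_force: 0.0
```

>>> drive_tool(series=[[[0,0,-0.1],0],[[0,0,-0.1],0],[[0,0,-0.1],0],[[0,0,-0.1],0],[[0,0,-0.1],0],[[0,0,-0.1],0],[[0,0,0],0],[[0,0,0],0],[[0,0,0],0],[[0,0,0],0]])

```text
time: 10.6
ee_pos: [0.6121, -0.1147, -0.0107]
eef_rot: [0.013, 1.0, 0.0, 0.0]
ft_force: [-0.5, 0.5, 0.3]
width: 0.0006
grip_force: 0.0
```

Run:
```python
from h import *
tool()
A=vision.camera("top");B=vision.camera("scene")
print(r.read_state()["joint_positions"])
b=B["color"][150:270,195:355,::-1]
b=cv2.resize(b,None,fx=5,fy=5,interpolation=cv2.INTER_CUBIC)
b=np.clip((b/255.)**.5*255,0,255).astype(np.uint8)
cv2.imwrite("pics/r5.png",b)
```

```text
t 10.6 tray mm [ 66.6 -87. ] z -0.0107 F [-0.5  0.5  0.3]
[-0.26493694  0.55225315  0.48806437  1.69096319 -0.30209698  0.97388616
  1.87778666]
```

>>> drive_tool(series=[[[0,0,-0.1],0],[[0,0,-0.1],0],[[0,0,-0.1],0],[[0,0,-0.1],0],[[0,0,-0.1],0],[[0,0,-0.1],0],[[0,0,0],0],[[0,0,0],0],[[0,0,0],0],[[0,0,0],0]])

```text
time: 11.95
ee_pos: [0.6122, -0.1147, -0.0167]
eef_rot: [0.013, 1.0, 0.0, 0.0]
ft_force: [0.8, -0.9, 0.6]
width: 0.0002
grip_force: 0.0
```

>>> drive_tool(series=[[[0,0,-0.1],0],[[0,0,-0.1],0],[[0,0,-0.1],0],[[0,0,-0.1],0],[[0,0,-0.1],0],[[0,0,-0.1],0],[[0,0,0],0],[[0,0,0],0],[[0,0,0],0],[[0,0,0],0]])

```text
time: 13.2
ee_pos: [0.6121, -0.1147, -0.0227]
eef_rot: [0.013, 1.0, 0.0, 0.0]
ft_force: [0.5, -0.6, 0.8]
width: 0.0004
grip_force: 0.3
```

Run:
```python
from h import *
B=vision.camera("scene")
b=B["color"][160:260,200:300,::-1]
b=cv2.resize(b,None,fx=6,fy=6,interpolation=cv2.INTER_CUBIC)
b=np.clip((b/255.)**.45*255,0,255).astype(np.uint8)
cv2.imwrite("pics/r6.png",b)
e=r.read_state()["ee_pos"]
for h in (.006,.042,.07,.1,.15):
    q=B["intrinsics"]@(B["R"]@np.array([*e[:2],h])+B["t"]); print(h,((q[:2]/q[2]-[200,160])*6).round())
```

```text
0.006 [314. 468.]
0.042 [302. 417.]
0.07 [291. 375.]
0.1 [280. 327.]
0.15 [259. 242.]
```

View pics/r6.png

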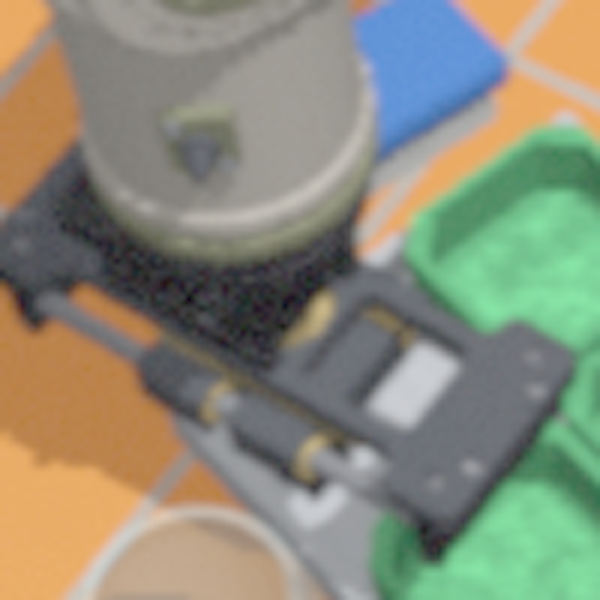

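>>> drive_tool(series=[[[0,0,-0.1],0],[[0,0,-0.1],0],[[0,0,-0.1],0],[[0,0,-0.1],0],[[0,0,-0.1],0],[[0,0,-0.1],0],[[0,0,0],0],[[0,0,0],0],[[0,0,0],0],[[0,0,0],0]])

```text
time: 14.5
ee_pos: [0.6123, -0.1146, -0.0231]
eef_rot: [0.013, 1.0, 0.001, 0.0]
ft_force: [-27.7, 6.1, 61.7]
width: 0.0002
grip_force: 30.9
```

>>> drive_tool(series=[[[0,0,2],0],[[0,0,2.4],0],[[0,0,2],0],[[-3.5,1,0],0],[[-3.5,1,0],0],[[-3.6,1,0],0],[[0,0,0],0],[[0,0,-2],0],[[0,0,-1.5],0],[[0,0,-1],0]])

```text
time: 15.75
ee_pos: [0.5062, -0.0849, -0.0106]
eef_rot: [0.013, 1.0, -0.0, -0.0]
ft_force: [-0.5, 0.1, -0.2]
width: 0.0002
grip_force: 0.0
```

>>> drive_tool(series=[[[1.2,-0.36,0],0],[[1.2,-0.36,0],0],[[1.2,-0.36,0],0],[[1.2,-0.36,0],0],[[1.2,-0.36,0],0],[[1.2,-0.36,0],0],[[1.2,-0.36,0],0],[[1.2,-0.36,0],0],[[1.0,-0.3,0],0],[[0,0,0],0]])

```text
time: 17.0
ee_pos: [0.6129, -0.1169, -0.0098]
eef_rot: [0.013, 1.0, -0.0, 0.0]
ft_force: [0.5, -0.1, 1.4]
width: 0.0006
grip_force: 0.0
```

```bash
cat >> h.py <<'E'
def occ(save=None):
    "centroid (tray mm) of green blobs per place in the scene view, rough"
    im=rectify("scene"); 
    im=im.copy(); hsv=cv2.cvtColor(im,cv2.COLOR_BGR2HSV); m=cv2.inRange(hsv,(45,90,20),(85,255,255))
    if save: cv2.imwrite(save,im)
    for x in (44,-44):
        print([round(float(m[200-2*x-70:200-2*x+70,280-2*y-70:280-2*y+70].mean()/255),2) for y in (88,0,-88)])
    return m
E
python3 - <<'E'
from h import *
tool(); occ("pics/o1.png")
E
```

```text
t 17.0 tray mm [ 68.  -88.9] z -0.0098 F [ 0.5 -0.1  1.4]
[0.68, 0.92, 0.21]
[0.99, 0.99, 0.0]
```

>>> drive_tool(series=[[[0,0,2],0],[[0,0,2.5],0],[[-2.7,3.9,0],-5],[[-2.7,3.9,0],-5],[[-2.8,3.9,0],-5],[[0,0,0],0],[[0,0,-2],0],[[0,0,-1.5],0],[[0,0,-1],0],[[0,0,0],0]])

```text
time: 18.3
ee_pos: [0.5297, -0.0, -0.0102]
eef_rot: [0.144, 0.99, -0.0, -0.001]
ft_force: [0.5, 0.4, -0.6]
width: 0.0002
grip_force: 0.0
```

Run:
```python
from h import *
tool(); m=occ("pics/o2.png")
b=m[40:190,380:560]; ys,xs=np.nonzero(b); print("T3 blob x range",[(200-(v+40))/2 for v in (ys.min(),ys.max())],"y range",[(280-(v+380))/2 for v in (xs.min(),xs.max())])
```

```text
t 18.3 tray mm [-45.1  -0.5] z -0.0102 F [ 0.5  0.4 -0.6]
[0.69, 0.99, 0.99]
[0.87, 0.41, 0.0]
T3 blob x range [np.float64(80.0), np.float64(5.5)] y range [np.float64(-50.0), np.float64(-128.5)]
```

>>> drive_tool(series=[[[-0.35,-1.18,0],0],[[-0.35,-1.18,0],0],[[-0.35,-1.18,0],0],[[-0.35,-1.18,0],0],[[-0.35,-1.18,0],0],[[-0.35,-1.18,0],0],[[-0.35,-1.18,0],0],[[-0.35,-1.18,0],0],[[-0.35,-1.15,0],0],[[0,0,0],0]])

```text
time: 19.6
ee_pos: [0.498, -0.1068, -0.0098]
eef_rot: [0.144, 0.99, -0.0, -0.0]
ft_force: [-0.7, -0.4, 0.0]
width: 0.0004
grip_force: 0.0
```

Run:
```python
from h import *
tool(); m=occ("pics/o3.png")
```

```text
t 19.6 tray mm [ -45.1 -111.8] z -0.0098 F [-0.7 -0.4  0. ]
[0.68, 0.99, 0.99]
[0.99, 0.06, 0.38]
```

>>> drive_tool(series=[[[0,0,2.5],0],[[0,0,2.5],0],[[1.35,4.4,0],0],[[1.35,4.4,0],0],[[1.35,4.4,0],0],[[1.35,4.4,0],0],[[0,0,0],0],[[0,0,-2],0],[[0,0,-1.8],0],[[0,0,-1],0]])

```text
time: 20.9
ee_pos: [0.5518, 0.07, -0.009]
eef_rot: [0.144, 0.99, -0.0, -0.001]
ft_force: [-0.9, -0.6, 0.7]
width: 0.0005
grip_force: 0.0
```

>>> drive_tool(series=[[[-0.35,-1.16,0],0],[[-0.35,-1.16,0],0],[[-0.35,-1.16,0],0],[[-0.35,-1.16,0],0],[[-0.35,-1.16,0],0],[[-0.35,-1.16,0],0],[[-0.35,-1.16,0],0],[[-0.35,-1.16,0],0],[[0,0,0],0],[[0,0,0],0]])

```text
time: 22.15
ee_pos: [0.5243, -0.0222, -0.008]
eef_rot: [0.143, 0.99, -0.0, -0.0]
ft_force: [-0.4, 0.7, 0.9]
width: 0.0006
grip_force: 0.0
```

Run:
```python
from h import *
tool(); m=occ("pics/o4.png")
```

```text
t 22.15 tray mm [-43.9 -23.3] z -0.008 F [-0.4  0.7  0.9]
[0.69, 0.99, 0.99]
[0.02, 0.42, 0.39]
```

>>> drive_tool(series=[[[0,0,2.5],0],[[0,0,2.5],0],[[3,2.7,0],0],[[3,2.7,0],0],[[3,2.7,0],0],[[0,0,0],0],[[0,0,0],0],[[0,0,-2],0],[[0,0,-1.9],0],[[0,0,-1],0]])

```text
time: 23.45
ee_pos: [0.6134, 0.0584, -0.0088]
eef_rot: [0.144, 0.99, -0.0, -0.001]
ft_force: [-0.8, 0.2, 0.4]
width: 0.0003
grip_force: 0.0
```

>>> drive_tool(series=[[[-1.08,0.32,0],0],[[-1.08,0.32,0],0],[[-1.08,0.32,0],0],[[-1.08,0.32,0],0],[[-1.08,0.32,0],0],[[-1.08,0.32,0],0],[[-1.08,0.32,0],0],[[-1.08,0.32,0],0],[[0,0,0],0],[[0,0,0],0]])

```text
time: 24.7
ee_pos: [0.5279, 0.0845, -0.0069]
eef_rot: [0.143, 0.99, -0.0, -0.0]
ft_force: [-0.3, 0.3, -0.6]
width: 0.0004
grip_force: 0.0
```

>>> drive_tool(series=[[[0,0,2.5],0],[[0,0,2.5],0],[[0,0,4],0],[[0,0,4],0],[[-4,3,0],0],[[-4,3,0],0],[[-4,3,0],0],[[0,4,0],0],[[0,5,0],0],[[0,0,0],0]], hand=0)

```text
time: 25.95
ee_pos: [0.4072, 0.2678, 0.1229]
eef_rot: [0.141, 0.99, -0.0, -0.0]
ft_force: [0.2, -1.4, -0.1]
width: 0.0853
grip_force: 0.0
```

Run:
```python
from h import *
tool(); im=rectify("top"); im2=rectify("scene")
cv2.imwrite("pics/o5.png",cv2.resize(np.hstack([im,im2]),(800,286)))
b=rectify("top"); hsv=cv2.cvtColor(b,cv2.COLOR_BGR2HSV); m=cv2.inRange(hsv,(45,90,20),(85,255,255))
cv2.imwrite("pics/o5b.png",cv2.resize(im,(800,571)))
```

```text
t 25.95 tray mm [-238.7  221.4] z 0.1229 F [ 0.2 -1.4 -0.1]
```

View pics/o5.png

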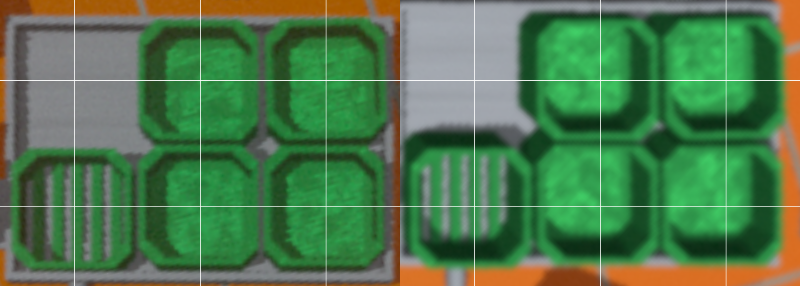

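The left half (top view) shows the slatted soap dish in the home place, centred at about (73,209) against the grid crossing at (74,207). The other four dishes are flat and the empty place is now top-left. I'll measure the squareness by code and move over the collar.

Run:
```python
from h import *
b=rectify("top"); hsv=cv2.cvtColor(b,cv2.COLOR_BGR2HSV)
bright=cv2.inRange(hsv,(45,90,20),(85,255,255))
roi=bright[200:392,6:191].copy()
roi=cv2.morphologyEx(roi,cv2.MORPH_OPEN,np.ones((3,3)))
cs=max(cv2.findContours(roi,cv2.RETR_EXTERNAL,cv2.CHAIN_APPROX_NONE)[0],key=cv2.contourArea)
x,y,w,h=cv2.boundingRect(cs); (cx,cy),sz,a=cv2.minAreaRect(cs)
print("box mm",w/2,h/2,"centre tray", (200-(cy+200))/2,(280-(cx+6))/2,sz,a)
```

```text
box mm 42.0 44.5 centre tray -66.5 66.75 (88.0, 83.0) 90.0
```

>>> drive_tool(series=[[[4.3,-2.6,0],0],[[4.3,-2.6,0],0],[[4.3,-2.6,0],0],[[4.3,-2.7,0],0],[[0,0,0],0],[[0,0,-3],0],[[0,0,-3],0],[[0,0,-1.5],0],[[0,0,-0.5],0],[[0,0,0],0]])

```text
time: 27.4
ee_pos: [0.5805, 0.1595, 0.0439]
eef_rot: [0.143, 0.99, 0.0, 0.0]
ft_force: [0.8, -0.0, 0.5]
width: 0.0873
grip_force: 0.0
```

Run:
```python
from h import *
b=cv2.imread("pics/o5b.png"); hsv=cv2.cvtColor(b,cv2.COLOR_BGR2HSV); k=800/560*2
m=cv2.inRange(hsv,(45,90,20),(85,255,255)); L=(b.min(2)>215).astype(np.uint8)*255
m=cv2.morphologyEx(m|L,cv2.MORPH_OPEN,np.ones((5,5)))
m=cv2.morphologyEx(cv2.inRange(hsv,(45,90,20),(85,255,255)),cv2.MORPH_CLOSE,np.ones((5,5)))
m[:, 269:]=0; m[:285]=0
cs=max(cv2.findContours(m,cv2.RETR_EXTERNAL,cv2.CHAIN_APPROX_NONE)[0],key=cv2.contourArea)
(cx,cy),sz,a=cv2.minAreaRect(cs); print((285.7-cy)/k,(400-cx)/k,np.array(sz)/k,a)
```

```text
-46.12997863769532 89.25000534057617 [86.09998932 84.34998932] 0.0
```

>>> drive_tool(series=[[[-0.1,0.4,-0.3],0],[[0,0,-0.3],0],[[0,0,-0.2],0],[[0,0,0],0],[[0,0,0],0],[[0,0,0],0],[[0,0,0],0],[[0,0,0],0],[[0,0,0],0],[[0,0,0],0]])

```text
time: 28.65
ee_pos: [0.5792, 0.1635, 0.0353]
eef_rot: [0.143, 0.99, 0.0, -0.0]
ft_force: [-0.5, -0.1, 0.2]
width: 0.0869
grip_force: 0.0
```

The soap dish is square (0°), within about 2 mm of the home centre. Now I close on the fin.

>>> drive_tool(series=[[[0,0,0],0],[[0,0,0],0],[[0,0,0],0],[[0,0,0],0],[[0,0,0],0],[[0,0,0],0],[[0,0,0],0],[[0,0,0],0],[[0,0,0],0],[[0,0,0],0]], hand=1, newtons=30)

```text
time: 29.9
ee_pos: [0.5791, 0.1653, 0.0353]
eef_rot: [0.143, 0.99, 0.001, -0.0]
ft_force: [-0.3, 5.9, -0.7]
width: 0.014
grip_force: 30.0
```

>>> drive_tool(series=[[[0.06,0.25,0],0],[[0,0,0],-5],[[0,0,0],-7],[[0,0,0],-7],[[0,0,0],-7],[[0,0,0],-7],[[0,0,0],-7],[[0,0,0],-7],[[0,0,0],-7],[[0,0,0],-6]])

```text
time: 31.15
ee_pos: [0.5799, 0.166, 0.0354]
eef_rot: [0.62, 0.784, 0.0, 0.0]
ft_force: [-0.5, 0.6, 0.2]
width: 0.0139
grip_force: 30.0
```

>>> drive_tool(series=[[[0,0,0],-5],[[0,0,0],-5],[[0,0,0],-5],[[0,0,0],-5],[[0,0,0],-5],[[0,0,0],-5],[[0,0,0],0],[[0,0,0],0],[[0,0,0],0],[[0,0,0],0]])

```text
time: 32.4
ee_pos: [0.5804, 0.166, 0.0354]
eef_rot: [0.801, 0.599, 0.001, 0.0]
ft_force: [6.4, 1.2, -3.4]
width: 0.0137
grip_force: 30.0
```

>>> drive_tool(series=[[[0,0,0],0],[[0,0,0],0],[[0,0,0],0],[[0,0,0],0],[[0,0,0],0],[[0,0,0],0],[[0,0,0],0],[[0,0,0],0],[[0,0,0],0],[[0,0,0],0]], hand=0)

```text
time: 33.65
ee_pos: [0.5798, 0.1659, 0.0353]
eef_rot: [0.801, 0.598, 0.0, 0.0]
ft_force: [-0.4, -0.1, -0.7]
width: 0.0867
grip_force: 0.0
```

>>> drive_tool(series=[[[0,0,1],0],[[0,0,3],0],[[0,0,4],0],[[0,0,4],0],[[-3,4,0],0],[[-3,4,0],0],[[-3,4,0],0],[[-2,4,0],0],[[0,0,0],0],[[0,0,0],0]])

```text
time: 34.9
ee_pos: [0.4704, 0.3252, 0.1558]
eef_rot: [0.801, 0.598, 0.0, 0.0]
ft_force: [-0.1, -1.3, 0.4]
width: 0.0871
grip_force: 0.0
```

Run:
```python
from h import *
tool()
c=vision.camera("top")
def pj(X): q=c["intrinsics"]@(c["R"]@np.array(X)+c["t"]); return q[:2]/q[2]
old=cv2.imread("pics/top0.png"); new=c["color"][:,:,::-1]
def samp(im,p,z): u,v=pj([*tray2w(p,P),z]).round().astype(int); return im[v-1:v+2,u-1:u+2].reshape(-1,3).mean(0).round()
# tongue along -y (locked) vs +x (unlocked), BGR
for d in (40,48,56):
    print(d,"locked spot old/new",samp(old,(-.044,.17-d/1e3),.054),samp(new,(-.044,.17-d/1e3),.054),"unlocked spot",samp(old,(-.044+d/1e3,.17),.054),samp(new,(-.044+d/1e3,.17),.054))
# bystanders moved?
for n,(x0,x1,y0,y1) in dict(cup=(220,268,110,160),jar=(338,384,110,165),brush=(394,448,200,285),blues=(220,360,290,350)).items():
    print(n,cv2.absdiff(old[y0:y1,x0:x1],new[y0:y1,x0:x1]).mean().round(1))
```

```text
t 34.9 tray mm [-194.5  294.4] z 0.1558 F [-0.1 -1.3  0.4]
40 locked spot old/new [69. 81. 73.] [68. 69. 72.] unlocked spot [91. 89. 92.] [ 89. 107. 132.]
48 locked spot old/new [32. 71. 41.] [96. 93. 93.] unlocked spot [90. 90. 92.] [ 65. 102. 141.]
56 locked spot old/new [33. 71. 44.] [97. 94. 93.] unlocked spot [ 70.  89. 117.] [ 33.  94. 156.]
cup 5.2
jar 5.5
brush 6.3
blues 14.9
```

```bash
python3 -c "
from bench import r
print(r.close_job())"
```

```text
the job is handed in; nothing more can be done
None
```

I handed the job in at about 35 s: the soap dish sits square in the home place (within about 2 mm), and the collar was turned the full 90° clockwise, with its tongue seen over the dish; I inferred the lock from that turn and saw no sign the cup, jar or brush had moved.

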